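# Zero the burrs of the coffee mill and hold the setting

## Task

The hand coffee mill on the counter needs its grind set from zero: pull the crank straight up off its spindle and lay it flat on the counter, handle up (set it down, do not drop it), then turn the thumb nut that was under it clockwise until the burrs touch and it stops, and back it off a quarter turn. Nothing locks the nut until the crank goes back on, so finish with the nut still pinched between your fingers at that setting. Leave the cups, the bowls and the bean jar where they stand.

Things in the scene. Friction and masses are not known exactly. Their poses are not given: they have to be found in the camera images.
- mill: hand coffee mill screwed to the counter: dark foot 112 mm across, glass jar 76 mm, steel housing 64 to 70 mm, flat top 158 mm above the counter with a plate of 24 ticks, the long ones a quarter turn apart. Origin at the centre of its underside, on the counter; z up. Nut, spindle and crank hub lie on this axis. At the start the crank's axes are parallel to the mill's
- spindle_foot (a point): point on the mill's axis, 186 mm up: the shoulder the crank's hub sits on. Above it stands a 10 mm square spindle, 18.5 mm tall, with two sprung balls (to 8 mm from the axis) that snap into a groove in the hub. The crank comes off straight up: the balls give way at 10 to 16 N in the first 6 mm, the hub is clear after 20 mm. The spindle is stiff to turn (0.25 N m)
- crank: loose crank, 110 g: square aluminium hub 24 x 24 mm, 26 mm tall, blind bore below; flat arm 16 mm wide, 6 mm thick, flush with the hub's underside, along -x to 120 mm from the hub's centre; upright wooden handle 25 mm thick at 102 mm along -x, top 52 mm above the hub's underside. Origin: centre of the hub's underside; z up. Grip the hub by its +y and -y faces, above the arm. It can lie flat
- crank_hub (a point): centre of the top face of the crank's hub, 26 mm above the hub's underside
- thumb_nut (a joint): angle of the burr adjuster, rad: 0 when screwed down and stopped with the burrs touching; grows as it turns anticlockwise seen from above (up to 4.0). Stays where it is left; takes about 0.12 N m to turn, stops hard at 0. At 0 its long side lies along the mill's x axis, so its heading is the mill's yaw plus this angle. Starts somewhere from 0.6 to 1.8
- nut_grip (a point): centre of the thumb nut's flat-sided steel bar: 40 mm long (this point's x), 20 mm wide (y), 16 mm tall, 176 mm above the counter, on the mill's axis, under the crank. It stands on a round dark skirt 42 mm across, top 168 mm above the counter. The spindle passes up through the nut to 204.5 mm above the counter. A black line on top marks the bar's -x end
- cup_stack: bystander: upside-down stack of white foam cups, 90 mm across at the foot, 194 mm tall, 60 g; origin at the centre of its underside
- bowl_stack: bystander: stack of white foam bowls, 140 mm across, 84 mm tall, 100 g; origin at the centre of its underside
- bean_jar: bystander: glass jar of coffee beans with a steel lid, 92 mm across, 150 mm tall, 0.7 kg; origin at the centre of its underside
Not all that is in view belongs to the job. Of the things like the crank, leave any that is turquoise; of the rest the larger one is meant. Leave any yellow look-alike of the mill alone.

How it is judged:
By the outcome, as a careful person would: the job done as asked, in the order asked, and still so for the second after the job is handed in, while the arm keeps its last pose, push and grip.
It also fails if it takes over 64 s, if anything falls off the work surface, if the arm or the gripper's body presses on something with over 40 N, if the wrist force passes 120 N, or if a joint passes its speed limit or range.

## Robot

A 6-joint arm with a two-finger parallel gripper is mounted at the origin on the work surface. World frame = base frame: x ahead of the robot, y to its left, z up, the work surface at z = 0. Lengths are in m, angles in rad, forces in N, time in s.
With the tool pointing down it reaches from about 0.35 to 0.975 m from the base axis. Payload 17.4 kg.
Tool frame: the origin (TCP) lies on the front face of the gripper's body, between the roots of the fingers; the fingertips stand 73 mm ahead of it and the grasp point (between the pads) lies 54 mm ahead of it; z points along the fingers, y is the direction in which the jaws open and shut (so a half turn about z gives the same grasp; the last joint's range is limited). The gripper opens to 85 mm and grips with 20 to 120 N. Pads are 22 mm wide; open, the fingers measure 114 mm over their backs; the gripper's body (76 mm by 85 mm) begins 54 mm behind the grasp point. The pads swing forward as they close: fully open they stand 13 mm farther back than shut.
Start: joints at [-1.22, 0.116, 1.442, -0, 1.584, -0.038], TCP at [0.256, -0.625, 0.304] pointing down, gripper open.
Joint ranges: [-2.83, 2.83], [-0.83, 2.19], [0.07, 2.5], [-1.14, 4.28], [0.01, 3], [-2.97, 2.97]. Speed limits (rad/s): [1.89, 1.89, 2.22, 3.14, 3.14, 3.14].

## Interface

Orientations are given as a unit quaternion [x, y, z, w].
In Python, from rig import get_state, camera, camera_info, sign_off, regions_of gives the robot as it stands. The module is installed in compiled form; this text tells all that it offers.
- The arm moves only by the tool drive_tool, never from a script. Its arguments are lists of equal length, an entry for each row: "offset": the shift along the tool's x, y, z in mm, a list of three; "rot": the turn, a rotation vector about the tool's x, y, z in degrees, a list of three. In form: {"offset": [[dx, dy, dz], ...], "rot": [[ax, ay, az], ...]}. A call has 1 to 20 rows; each row is the pose to reach, as a shift and turn from the pose measured when the call began, along the tool's axes at that moment; what a row does not reach only later rows make up. A row lasts 1/12 s, in which the tool goes at most 41.7 mm and 7.16 degrees, less where a joint would pass 70% of its speed; a pose out of reach is approached as far as the arm can. A call with a gripper value outside its range is refused whole. "gripper" is the opening, from 0 (shut) to 1 (fully open), set as the call begins (left out, the last holds). The fingers move at their own pace and stop on an object; the grip force is fixed at half the most. Time passes only in rows, so rows that repeat a pose let the fingers close. It gives the time, the measured TCP pose, the force and the opening at its end, in the units of the state.
- get_state(): the state, without advancing time (a new reading comes with each control period).
- camera(name): name is "scene" or "top"; returns the picture (480x640x3 uint8, red, green, blue); there is no depth.
- camera_info(name): a dict with "fx", "fy", "cx", "cy" (pixels), "k1" (the pictures are not rectified: a ray, as slopes to the right and down, at radius r is drawn at 1 + k1 r^2 times it, then the intrinsics apply), "rvec" (rotation vector, rad) and "tvec" (3), from world to camera coordinates, as OpenCV has them. Camera axes: x right, y down, z forward; pixel columns grow to the right and rows downward; lengths in m; the calibration is good to about 2 mm. A picture is of the moment at which its call begins. camera_info takes no time and is no camera call.
- sign_off(): hands the job in, once; it reports no verdict.
Trained networks look in the newest picture that a camera, given by its name, has taken for a name from the list of things; names that differ only in an ending like _2 or _b are one class to them, and where a whole thing is asked for, a point or a joint stands for the part that bears it (a point fixed in the world has none). Each returns a list of dicts, best first, with "conf" (0 to 1); they miss things now and then, are a little off and sometimes report something else, mostly with a low value. They report only what shows in the picture. A call takes as long as a camera call. They do not tell look-alikes from the thing itself.
- regions_of(camera, label): "pixels" (480x640 bool, what is visible of it) and "bbox" ([left, top, right, bottom] in pixels, round what is visible of it).
The state is a dict: "clock": time; "joint_pos": joint angles; "qd": joint speeds; "joint_torque": joint torques, N m; "ee_pos": TCP position; "orientation": TCP orientation; "ft_force": force on the tool from outside, world axes, zero at the start; "torque": the same for the moment, N m; "opening": finger opening in m.
Only numpy, scipy, OpenCV 4.12 (cv2) and the standard library are available. Lean on these libraries where they do the work, as an engineer would, in place of code of your own. Each camera call takes 0.05 s, during which the arm holds its last target. There are 200 camera calls.

## Working session

There is one attempt and no reset: what is moved stays moved. The work goes in short steps, Python scripts to look and compute and a tool call to move; the robot and the scene stay as the last step left them, time stands still between calls to the robot, and variables do not carry over. Pictures are saved under pics/ and viewed, about 8 in all and at most 12, crops included, and the job is handed in when it is done.

Besides the shell and the picture viewer there is one more tool, called after "Call:" by a JSON object that holds its "name" and its "arguments". drive_tool: Moves the arm, as the interface text tells. Its arguments: {"type":"object","properties":{"offset":{"type":"array"},"rot":{"type":"array"},"gripper":{"type":"number"}},"required":["offset","rot"]}

```bash
mkdir -p pics; cat > h.py <<'E'
import numpy as np, cv2
from rig import *
def cal(n):
    c=camera_info(n); R=cv2.Rodrigues(np.array(c['rvec'],float))[0]; return c,R,np.array(c['tvec'],float).ravel()
def proj(n,P):
    c,R,t=cal(n); q=np.atleast_2d(P)@R.T+t; s=q[:,:2]/q[:,2:]; s=s*(1+c['k1']*(s**2).sum(1,keepdims=True))
    return s*[c['fx'],c['fy']]+[c['cx'],c['cy']]
def at(n,uv,z):
    c,R,t=cal(n); d=(np.atleast_2d(uv).astype(float)-[c['cx'],c['cy']])/[c['fx'],c['fy']]; s=d.copy()
    for _ in range(20): s=d/(1+c['k1']*(s**2).sum(1,keepdims=True))
    r=np.c_[s,np.ones(len(s))]@R; o=-R.T@t
    return o+r*((z-o[2])/r[:,2])[:,None]
def save(n,f,box=None,k=1):
    im=camera(n)
    if box: a,b,c,d=box; im=im[b:d,a:c]
    cv2.imwrite('pics/'+f,cv2.resize(im[:,:,::-1],None,fx=k,fy=k,interpolation=cv2.INTER_CUBIC))
E
python3 - <<'E'
from h import *
a=camera('scene');b=camera('top')
cv2.imwrite('pics/a.png',a[:,:,::-1]);cv2.imwrite('pics/b.png',b[:,:,::-1])
for n in('scene','top'):
    c,R,t=cal(n);print(n,c,'centre',-R.T@t)
    for l in('mill','crank','thumb_nut','cup_stack','bowl_stack','bean_jar'):
        for r in regions_of(n,l):
            ys,xs=np.nonzero(r['pixels']);print(l,round(r['conf'],2),r['bbox'],xs.mean().round(1),ys.mean().round(1),len(xs))
print(get_state())
E
```

```text
scene {'fx': 469.7530524041004, 'fy': 469.7530524041004, 'cx': 313.4186347741893, 'cy': 238.36436925069862, 'k1': 0.019441439820946742, 'rvec': array([ 1.06445429,  2.43429734, -1.03023606]), 'tvec': array([ 0.41947749, -0.21382289,  1.51276594])} centre [1.17040262 0.54698004 0.91712209]
mill 0.81 [258.7, 227.4, 302.1, 304.9] 280.1 268.6 2316
mill 0.76 [327.8, 250.9, 377.8, 319.2] 352.7 287.9 2297
crank 0.8 [288.6, 324.0, 316.0, 360.3] 301.1 345.2 306
crank 0.76 [350.9, 220.6, 407.1, 250.7] 379.1 240.3 618
crank 0.57 [398.6, 250.0, 451.5, 286.1] 422.2 271.2 561
thumb_nut 0.66 [349.5, 249.4, 367.0, 259.7] 354.6 256.7 155
thumb_nut 0.51 [270.3, 230.6, 285.6, 245.4] 276.7 237.5 245
cup_stack 0.89 [184.7, 147.6, 222.8, 217.8] 201.5 183.3 1954
bowl_stack 0.86 [413.0, 332.9, 491.3, 409.3] 450.5 370.8 4474
bowl_stack 0.23 [350.9, 220.5, 406.5, 252.1] 379.4 240.2 706
bean_jar 0.88 [237.8, 129.7, 271.9, 185.5] 254.4 155.9 1539
top {'fx': 620.4331434288952, 'fy': 620.4331434288952, 'cx': 320.44766934538086, 'cy': 248.51387399329803, 'k1': 0.030002620824133887, 'rvec': array([ 2.15198533, -2.0
[... 625 characters left out ...]
 261.8] 186.8 234.6 1763
{'clock': 0.7, 'joint_pos': array([-1.21979621e+00,  1.15979090e-01,  1.44159260e+00,  3.59232598e-05,
        1.58397852e+00, -3.78338445e-02]), 'qd': array([-0.00011529,  0.00147242, -0.00056389,  0.00024362, -0.000843  ,
        0.00037796]), 'joint_torque': array([-5.28333578e-03, -7.31604624e+01, -6.32558799e+01, -2.66622255e-04,
        7.93127329e-04,  1.16740740e-06]), 'ee_pos': array([ 0.25588018, -0.62463063,  0.30392184]), 'orientation': array([9.81160427e-01, 1.93194763e-01, 2.10495157e-05, 1.81599049e-05]), 'ft_force': array([ 1.33835002, -0.30683037,  0.13348882]), 'torque': array([-0.01958729, -0.00928788, -0.03206677]), 'opening': 0.08545025341561625}
```

View pics/a.png

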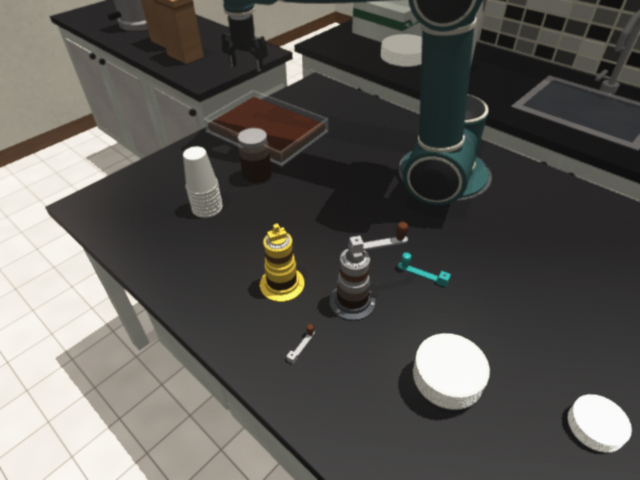

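View pics/b.png

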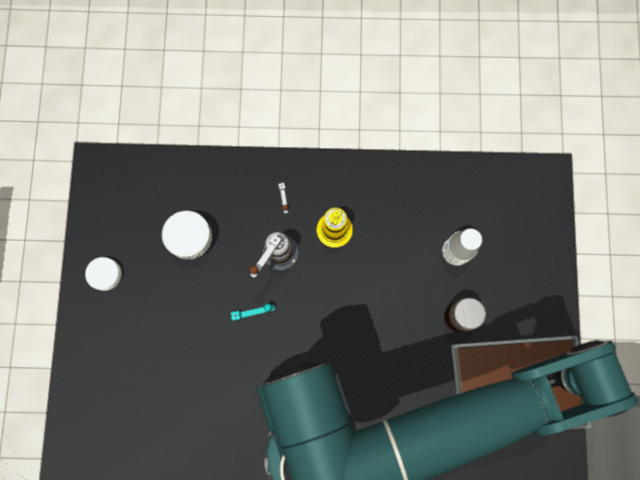

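Crank candidates in the scene view are the one on the steel mill (379,240), the turquoise one (424,270) and a small loose one (301,345). The one on the steel mill is meant: it isn't turquoise and it is the larger of the other two. For the mill it is the steel one at (353,285), as the one at (280,265) is yellow. I'll confirm both in one crop and measure.

```bash
python3 - <<'E'
from h import *
a=camera('scene');b=camera('top')
A=cv2.resize(a[215:320,325:460,::-1],None,fx=4,fy=4,interpolation=cv2.INTER_CUBIC)[:420,:400]
B=cv2.resize(b[220:285,235:310,::-1],None,fx=5.2,fy=5.2,interpolation=cv2.INTER_CUBIC)[:420,:400]
B=cv2.copyMakeBorder(B,0,max(0,420-B.shape[0]),0,max(0,400-B.shape[1]),cv2.BORDER_CONSTANT)
A=cv2.copyMakeBorder(A,0,420-A.shape[0],0,400-A.shape[1],cv2.BORDER_CONSTANT)
cv2.imwrite('pics/c.png',np.hstack([A,B]))
from scipy.optimize import least_squares
# crank silhouettes: compare bboxes/ centroid
obs={}
for n in('scene','top'):
    for l in('mill','crank'):
        for r in regions_of(n,l):
            ys,xs=np.nonzero(r['pixels']);print(n,l,round(r['conf'],2),r['bbox'],xs.mean().round(1),ys.mean().round(1))
# foot edges on the ground
print('top foot center', at('top',[[281,251]],0.0),'hub top', at('top',[[277,240]],0.212), 'handle',at('top',[[254,271]],0.238))
print('scene hub', at('scene',[[357,241]],0.212),'handle',at('scene',[[402,227]],0.238))
E
```

```text
scene mill 0.83 [259.6, 224.0, 302.9, 303.7] 279.8 268.0
scene mill 0.81 [329.1, 247.5, 376.9, 320.6] 353.0 287.7
scene crank 0.93 [350.2, 223.2, 406.8, 252.5] 379.1 240.2
scene crank 0.75 [401.1, 249.8, 449.2, 284.8] 422.6 271.3
scene crank 0.63 [285.2, 323.5, 315.7, 361.0] 301.6 344.0
scene crank 0.41 [349.1, 248.5, 367.4, 260.3] 354.8 256.4
top mill 0.87 [264.9, 232.3, 294.3, 273.0] 282.4 252.2
top mill 0.67 [316.7, 206.9, 352.0, 246.9] 334.0 228.0
top crank 0.77 [231.2, 302.4, 272.1, 319.0] 251.0 312.0
top crank 0.52 [250.8, 236.0, 281.3, 277.6] 265.5 255.4
top crank 0.49 [276.2, 180.7, 284.0, 213.5] 283.1 196.7
top foot center [[0.60642423 0.11525393 0.        ]] hub top [[0.60074212 0.11166356 0.212     ]] handle [[0.50841172 0.16884398 0.238     ]]
scene hub [[0.60145939 0.12156468 0.212     ]] handle [[0.52700572 0.18065005 0.238     ]]
```

View pics/c.png

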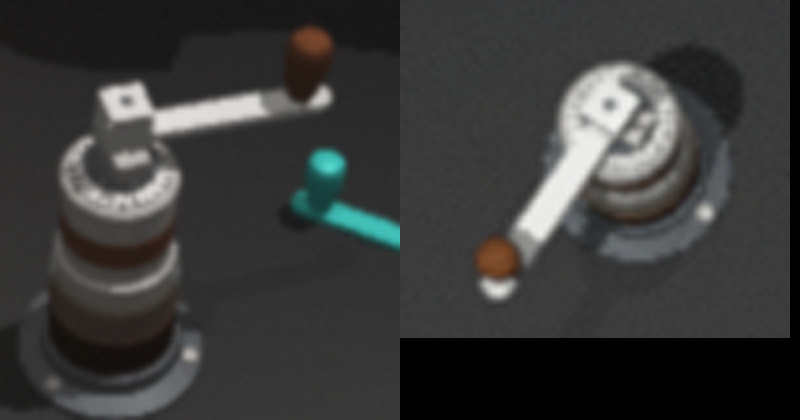

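The crop confirms it: white crank with brown handle on the steel mill (crop left half), hub top at about scene (356.5,239.8) and top (275,239.4). Next I'll fit the pose from both views.

```bash
cat >> h.py <<'E'
from scipy.optimize import least_squares
def fit(obs,x0):
    "obs: list of (cam,uv,[x,y,z] in mill frame)"
    def w(p): c,s=np.cos(p[2]),np.sin(p[2]); return lambda q:[p[0]+c*q[0]-s*q[1],p[1]+s*q[0]+c*q[1],q[2]]
    f=lambda p:np.concatenate([(proj(n,w(p)(q))[0]-uv) for n,uv,q in obs])
    r=least_squares(f,x0,loss='soft_l1'); return r.x,r.fun.reshape(-1,2)
def cmd(target,yaw_y):
    "print offset (mm, tool axes) and turn about tool z (deg) so TCP goes to target, tool down, tool y heading yaw_y (mod pi)"
    from scipy.spatial.transform import Rotation as Ro
    s=get_state(); R=Ro.from_quat(s['orientation']); off=R.inv().apply(np.array(target)-s['ee_pos'])*1000
    out=[]
    for k in(0,np.pi):
        h=yaw_y+k; y=np.array([np.cos(h),np.sin(h),0]); z=np.array([0,0,-1.]); T=np.c_[np.cross(y,z),y,z]
        rv=(R.inv()*Ro.from_matrix(T)).as_rotvec(degrees=True); out.append(rv.round(2))
    print('off',off.round(2),'rot',out,'j6',np.degrees(s['joint_pos'][5]).round(1),'F',s['ft_force'].round(1),'T',s['torque'].round(2),'tcp',s['ee_pos'].round(4),'open',round(s['opening'],4))
E
python3 - <<'E'
from h import *
o=-.4
obs=[('scene',np.array([356.4,239.6]),[0,0,.212]),('top',np.array([275,239.2]),[0,0,.212]),
('scene',np.array([402.4,225.4]),[-.102,0,.238]),('top',np.array([253.5,268]),[-.102,0,.238]),
('scene',np.array([354.6,259.1]),[0,0,.158]),('top',np.array([276.7,243]),[0,0,.158])]
p,r=fit(obs,[.6,.115,-.55]);print(p,np.degrees(p[2]),r.round(1))
for uv,z in(((334,228),.1),((187,234),.084),((252,312),.02)):print(at('top',[uv],z))
cmd([p[0],p[1],.33],p[2]+np.pi/2)
E
```

```text
[ 0.60220871  0.11810999 -0.58552315] -33.54800530537899 [[-0.9  0.8]
 [-0.3  0.2]
 [-0.1 -2.1]
 [-1.4 -0.2]
 [-0.2 -1.3]
 [-0.5 -0. ]]
[[ 0.66263109 -0.04768555  0.1       ]]
[[0.63681075 0.39297037 0.084     ]]
[[0.41273321 0.19492937 0.02      ]]
off [ 602.03 -556.03  -26.08] rot [array([   0.  ,   -0.  , -124.18]), array([-0.  , -0.  , 55.82])] j6 -2.2 F [ 0.8 -0.   0.2] T [-0.03 -0.03  0.01] tcp [ 0.2559 -0.6246  0.3039] open 0.0854
```

Call:
{"name": "drive_tool", "arguments": {"offset": [[0,0,-40],[200,-185,-60],[602,-556,-60],[602,-556,-60],[602,-556,-60],[602,-556,-60],[602,-556,-60],[602,-556,-60],[602,-556,-60],[602,-556,-60],[602,-556,-60],[602,-556,-60],[602,-556,-60],[602,-556,-60],[602,-556,-60],[602,-556,-60],[602,-556,-60],[602,-556,-60],[602,-556,-60],[602,-556,-60]], "rot": [[0,0,0],[0,0,-7],[0,0,-14],[0,0,-21],[0,0,-28],[0,0,-35],[0,0,-42],[0,0,-49],[0,0,-56],[0,0,-63],[0,0,-70],[0,0,-77],[0,0,-84],[0,0,-91],[0,0,-98],[0,0,-105],[0,0,-112],[0,0,-119],[0,0,-124.2],[0,0,-124.2]], "gripper": 1.0}}

```text
clock: 2.67
ee_pos: [0.5907, 0.0949, 0.3635]
orientation: [0.285, 0.958, 0.0, 0.0]
ft_force: [0.6, -1.2, 0.6]
opening: 0.0851
```

```bash
python3 - <<'E'
from h import *
cmd([.6022,.1181,.30],-.5855+np.pi/2)
E
```

```text
off [ 3.09 25.74 63.53] rot [array([0.02, 0.02, 0.41]), array([-4.0000e-02,  3.0000e-02, -1.7959e+02])] j6 -50.2 F [ 0.6 -1.2  0.6] T [-0.09 -0.   -0.02] tcp [0.5907 0.0949 0.3635] open 0.0851
```

Call:
{"name": "drive_tool", "arguments": {"offset": [[3,25.7,30],[3,25.7,63],[3,25.7,63],[3,25.7,63],[3,25.7,63]], "rot": [[0,0,0.4],[0,0,0.4],[0,0,0.4],[0,0,0.4],[0,0,0.4]]}}

```text
clock: 3.08
ee_pos: [0.6023, 0.1174, 0.3026]
orientation: [0.289, 0.957, 0.0, 0.001]
ft_force: [0.4, 0.3, 1.0]
opening: 0.0852
```

```bash
python3 - <<'E'
from h import *
cmd([.6022,.1181,.264],-.5855+np.pi/2)
a=camera('scene');b=camera('top')
A=cv2.resize(a[180:310,310:430,::-1],None,fx=4,fy=4,interpolation=cv2.INTER_CUBIC)
B=cv2.resize(b[200:330,215:295,::-1],None,fx=4,fy=4,interpolation=cv2.INTER_CUBIC)
cv2.imwrite('pics/d.png',np.hstack([A,B]))
E
```

```text
off [ 0.56  0.44 38.62] rot [array([ 0.07,  0.1 , -0.03]), array([ 1.5000e-01, -1.1000e-01,  1.7997e+02])] j6 -47.8 F [0.4 0.3 1. ] T [-0.04 -0.03  0.01] tcp [0.6023 0.1174 0.3026] open 0.0852
```

View pics/d.png

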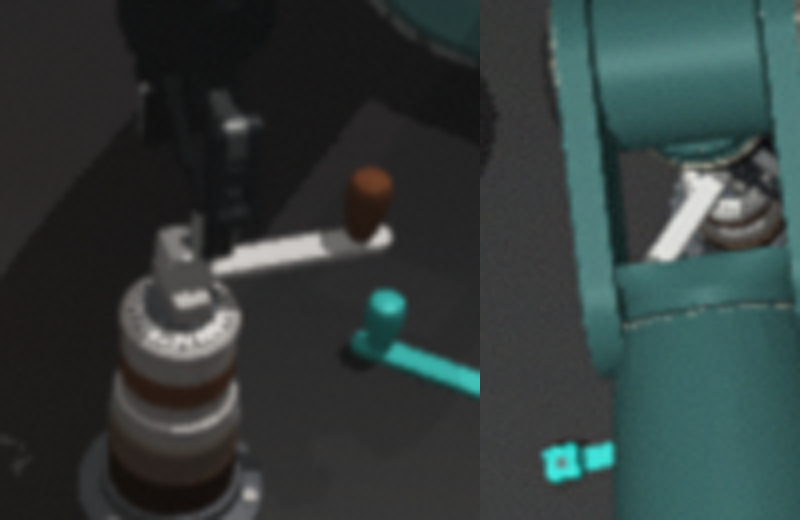

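Call:
{"name": "drive_tool", "arguments": {"offset": [[0.5,0.4,20],[0.5,0.4,40.5],[0.5,0.4,40.5],[0.5,0.4,40.5]], "rot": [[0,0,0],[0,0,0],[0,0,0],[0,0,0]]}}

```text
clock: 3.52
ee_pos: [0.6024, 0.1173, 0.2638]
orientation: [0.289, 0.957, 0.001, 0.002]
ft_force: [0.5, 0.1, 0.4]
opening: 0.0854
```

Call:
{"name": "drive_tool", "arguments": {"offset": [[0,0,0],[0,0,0],[0,0,0],[0,0,0],[0,0,0],[0,0,0],[0,0,0],[0,0,0],[0,0,0],[0,0,0]], "rot": [[0,0,0],[0,0,0],[0,0,0],[0,0,0],[0,0,0],[0,0,0],[0,0,0],[0,0,0],[0,0,0],[0,0,0]], "gripper": 0.0}}

```text
clock: 4.35
ee_pos: [0.6031, 0.1181, 0.2648]
orientation: [0.289, 0.957, 0.002, 0.003]
ft_force: [6.3, 8.3, 3.0]
opening: 0.0229
```

```bash
python3 - <<'E'
from h import *
cmd([.6022,.1181,.262],-.5855+np.pi/2)
E
```

```text
off [ 0.73 -0.5   2.82] rot [array([ 0.33,  0.26, -0.07]), array([  0.4 ,  -0.51, 179.93])] j6 -47.7 F [6.3 8.3 3. ] T [ 1.2  -1.06 -0.01] tcp [0.6031 0.1181 0.2648] open 0.0229
```

Call:
{"name": "drive_tool", "arguments": {"offset": [[0,1.5,0],[0,1.5,0],[0,1.5,0]], "rot": [[0.3,0.2,0],[0.3,0.2,0],[0.3,0.2,0]]}}

```text
clock: 4.6
ee_pos: [0.6041, 0.1194, 0.2649]
orientation: [0.289, 0.957, 0.0, 0.001]
ft_force: [3.3, -0.6, 0.7]
opening: 0.0227
```

```bash
python3 - <<'E'
from h import *
cmd([.6022,.1181,.262],-.5855+np.pi/2)
E
```

```text
off [ 0.88 -2.13  2.89] rot [array([ 0.04,  0.08, -0.07]), array([ 1.2000e-01, -6.0000e-02,  1.7993e+02])] j6 -47.6 F [ 3.3 -0.6  0.7] T [-0.03 -0.61  0.02] tcp [0.6041 0.1194 0.2649] open 0.0227
```

Call:
{"name": "drive_tool", "arguments": {"offset": [[0,0,-3],[0,0,-6],[0,0,-9],[0,0,-12],[0,0,-16],[0,0,-20],[0,0,-25],[0,0,-30],[0,0,-40],[0,0,-50],[0,0,-60],[0,0,-60]], "rot": [[0,0,0],[0,0,0],[0,0,0],[0,0,0],[0,0,0],[0,0,0],[0,0,0],[0,0,0],[0,0,0],[0,0,0],[0,0,0],[0,0,0]]}}

```text
clock: 5.6
ee_pos: [0.6044, 0.1195, 0.328]
orientation: [0.289, 0.957, 0.001, 0.002]
ft_force: [0.3, -0.1, -0.4]
opening: 0.0225
```

```bash
python3 - <<'E'
from h import *
cmd([.47,-.03,.18],-.5855+np.pi/2)
cmd([.604,.1194,.18],-.5855+np.pi/2)
a=camera('scene');b=camera('top')
A=cv2.resize(a[150:300,300:440,::-1],None,fx=4,fy=4,interpolation=cv2.INTER_CUBIC)
cv2.imwrite('pics/e.png',A)
E
```

```text
off [  29.74 -199.31  147.33] rot [array([ 0.17,  0.22, -0.07]), array([  0.35,  -0.27, 179.93])] j6 -47.6 F [ 0.3 -0.1 -0.4] T [-0.01 -0.04  0.  ] tcp [0.6044 0.1195 0.328 ] open 0.0225
off [  0.85  -0.71 148.03] rot [array([ 0.17,  0.22, -0.07]), array([  0.35,  -0.27, 179.93])] j6 -47.6 F [ 0.3 -0.1 -0.4] T [-0.01 -0.04  0.  ] tcp [0.6044 0.1195 0.328 ] open 0.0225
```

View pics/e.png

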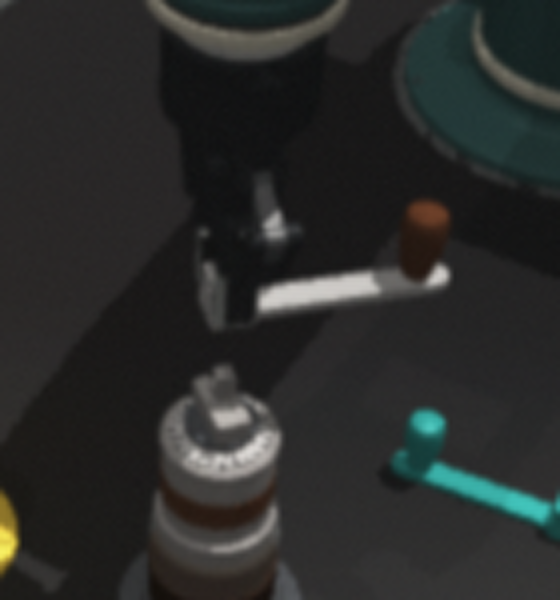

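Call:
{"name": "drive_tool", "arguments": {"offset": [[4,-30,0],[8,-60,0],[14,-95,0],[20,-130,15],[26,-165,45],[30,-190,80],[30,-199,115],[30,-199,147],[30,-199,180],[30,-199,215],[30,-199,230],[30,-199,230],[30,-199,230]], "rot": [[0,0,0],[0,0,0],[0,0,0],[0,0,0],[0,0,0],[0,0,0],[0.2,0.2,0],[0.2,0.2,0],[0.2,0.2,0],[0.2,0.2,0],[0.2,0.2,0],[0.2,0.2,0],[0.2,0.2,0]]}}

```text
clock: 6.78
ee_pos: [0.4692, -0.0297, 0.0948]
orientation: [0.289, 0.957, -0.001, -0.002]
ft_force: [0.1, -0.4, -1.3]
opening: 0.0227
```

```bash
python3 - <<'E'
from h import *
cmd([.47,-.03,.079],-.5855+np.pi/2)
a=camera('scene')
cv2.imwrite('pics/f.png',cv2.resize(a[130:330,260:440,::-1],None,fx=3,fy=3,interpolation=cv2.INTER_CUBIC))
E
```

```text
off [-0.91  0.22 15.8 ] rot [array([-0.17, -0.17, -0.07]), array([ -0.27,   0.27, 179.93])] j6 -63.1 F [ 0.1 -0.4 -1.3] T [-0.   -0.02 -0.05] tcp [ 0.4692 -0.0297  0.0948] open 0.0227
```

View pics/f.png

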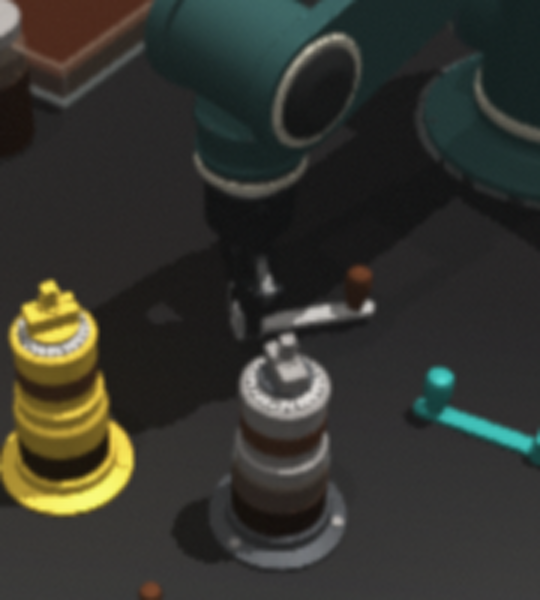

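The crank hangs level over free counter, with its hub at about (245,310) in the crop, behind the mill. I'll lower it slowly.

Call:
{"name": "drive_tool", "arguments": {"offset": [[0,0,4],[0,0,8],[0,0,11],[0,0,13],[0,0,14],[0,0,14]], "rot": [[-0.15,-0.15,0],[-0.15,-0.15,0],[-0.15,-0.15,0],[-0.15,-0.15,0],[-0.15,-0.15,0],[-0.15,-0.15,0]]}}

```text
clock: 7.33
ee_pos: [0.4699, -0.0298, 0.0823]
orientation: [0.289, 0.957, 0.0, 0.001]
ft_force: [-0.1, -1.2, 2.1]
opening: 0.0226
```

Call:
{"name": "drive_tool", "arguments": {"offset": [[0,0,1],[0,0,1],[0,0,1],[0,0,1]], "rot": [[0,0,0],[0,0,0],[0,0,0],[0,0,0]]}}

```text
clock: 7.67
ee_pos: [0.4701, -0.0298, 0.0815]
orientation: [0.289, 0.957, 0.0, 0.001]
ft_force: [-1.1, -0.9, 4.7]
opening: 0.0226
```

Call:
{"name": "drive_tool", "arguments": {"offset": [[0,0,1.5],[0,0,1.5],[0,0,1.5],[0,0,1.5]], "rot": [[0,0,0],[0,0,0],[0,0,0],[0,0,0]]}}

```text
clock: 8.0
ee_pos: [0.4703, -0.0299, 0.0802]
orientation: [0.289, 0.957, 0.0, 0.001]
ft_force: [1.7, -2.4, 4.3]
opening: 0.0228
```

Call:
{"name": "drive_tool", "arguments": {"offset": [[0,0,1],[0,0,1],[0,0,1],[0,0,1]], "rot": [[0,0,0],[0,0,0],[0,0,0],[0,0,0]]}}

```text
clock: 8.33
ee_pos: [0.4704, -0.0299, 0.0793]
orientation: [0.289, 0.957, 0.0, 0.002]
ft_force: [2.1, -2.6, 5.2]
opening: 0.0227
```

Call:
{"name": "drive_tool", "arguments": {"offset": [[0,0,1],[0,0,1],[0,0,1],[0,0,1]], "rot": [[0,0,0],[0,0,0],[0,0,0],[0,0,0]]}}

```text
clock: 8.67
ee_pos: [0.4705, -0.0299, 0.0786]
orientation: [0.289, 0.957, 0.0, 0.002]
ft_force: [0.2, -1.3, 8.1]
opening: 0.0228
```

```bash
python3 - <<'E'
from h import *
cmd([.47,-.03,.079],-.5855+np.pi/2)
a=camera('scene')
cv2.imwrite('pics/g.png',cv2.resize(a[190:270,310:410,::-1],None,fx=6,fy=6,interpolation=cv2.INTER_CUBIC))
E
```

```text
off [ 0.33 -0.35 -0.39] rot [array([ 0.07,  0.18, -0.07]), array([ 2.8000e-01, -1.1000e-01,  1.7993e+02])] j6 -63.1 F [ 0.2 -1.3  8.1] T [-0.06  0.43  0.12] tcp [ 0.4705 -0.0299  0.0786] open 0.0228
```

View pics/g.png

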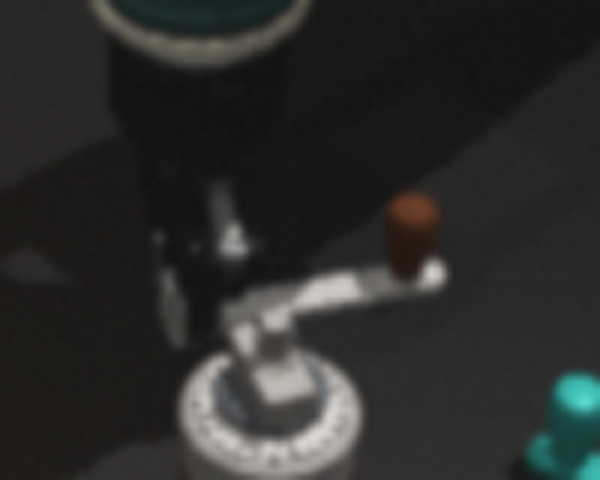

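Call:
{"name": "drive_tool", "arguments": {"offset": [[0,0,0],[0,0,0],[0,0,0],[0,0,0],[0,0,0],[0,0,0],[0,0,0],[0,0,0]], "rot": [[0,0,0],[0,0,0],[0,0,0],[0,0,0],[0,0,0],[0,0,0],[0,0,0],[0,0,0]], "gripper": 0.8}}

```text
clock: 9.38
ee_pos: [0.4705, -0.0299, 0.0786]
orientation: [0.289, 0.957, 0.0, 0.002]
ft_force: [0.2, 0.8, 1.3]
opening: 0.0686
```

Call:
{"name": "drive_tool", "arguments": {"offset": [[0,0,-15],[0,0,-40],[0,0,-80],[0,0,-120],[0,0,-160],[0,0,-200],[0,0,-240],[0,0,-250],[0,0,-250]], "rot": [[0,0,0],[0,0,0],[0,0,0],[0,0,0],[0,0,0],[0,0,0],[0,0,0],[0,0,0],[0,0,0]]}}

```text
clock: 10.13
ee_pos: [0.4702, -0.0298, 0.3323]
orientation: [0.289, 0.957, 0.001, 0.004]
ft_force: [-0.3, -0.4, -0.2]
opening: 0.0686
```

```bash
python3 - <<'E'
from h import *
cmd([.6043,.1196,.33],-.5855+np.pi/2)
a=camera('scene');b=camera('top')
A=cv2.resize(a[195:325,315:415,::-1],None,fx=4,fy=4,interpolation=cv2.INTER_CUBIC)
B=cv2.resize(b[220:272,250:302,::-1],None,fx=7.69,fy=10,interpolation=cv2.INTER_CUBIC)
cv2.imwrite('pics/i.png',np.hstack([A,cv2.resize(B,(400,520))]))
for n in('scene','top'):
    for l in('thumb_nut','crank'):
        for r in regions_of(n,l):print(n,l,round(r['conf'],2),r['bbox'])
E
```

```text
off [-28.99 198.64   3.3 ] rot [array([ 0.21,  0.45, -0.07]), array([  0.71,  -0.33, 179.93])] j6 -63.1 F [-0.3 -0.4 -0.2] T [-0.03 -0.01  0.02] tcp [ 0.4702 -0.0298  0.3323] open 0.0686
scene thumb_nut 0.79 [346.2, 244.7, 367.6, 260.3]
scene thumb_nut 0.76 [267.5, 226.5, 286.2, 246.5]
scene crank 0.92 [337.2, 224.2, 383.2, 247.5]
scene crank 0.63 [398.6, 249.9, 449.0, 287.5]
scene crank 0.56 [288.7, 324.2, 315.6, 358.7]
top thumb_nut 0.48 [269.5, 239.8, 279.6, 252.0]
top thumb_nut 0.46 [329.2, 209.9, 341.1, 225.4]
top crank 0.83 [233.8, 302.7, 275.2, 321.4]
top crank 0.71 [305.4, 295.3, 330.3, 324.2]
top crank 0.52 [277.8, 183.1, 287.0, 215.2]
```

View pics/i.png

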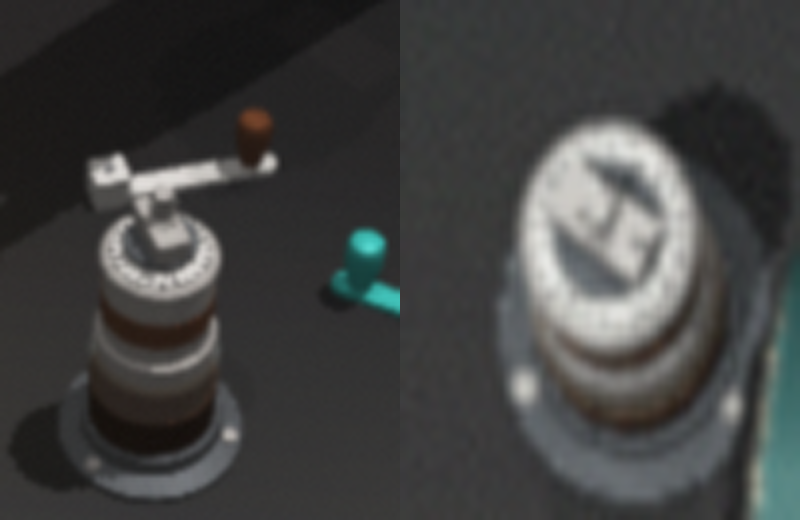

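The crank stands on the counter with its handle up. The nut bar is visible in the top crop, running from about (565,188) to (648,250).

```bash
python3 - <<'E'
from h import *
w=lambda q:[250+(q[0]-400)/7.69-.45,220+q[1]/10-.45]
P=at('top',[w(q) for q in((565,188),(648,250),(585,160),(665,220),(552,232),(628,282))],.184)
print(P.round(4))
for i in(0,2,4): d=P[i+1]-P[i];print(np.degrees(np.arctan2(d[1],d[0]))%180)
# image-based refinement: score rectangle of bright bar vs dark skirt in both views
a=camera('scene').astype(float).mean(2);b=camera('top').astype(float).mean(2)
c0=np.array([.6043,.1196]);best=[]
g=np.linspace(-1,1,15)
for th in np.radians(np.arange(0,180,2)):
    e=np.array([np.cos(th),np.sin(th)]);f=np.array([-e[1],e[0]])
    ins=[[*(c0+e*.019*x+f*.008*s),.184] for x in g for s in(-1,1) ]
    out=[[*(c0+e*.012*x+f*.016*s),.168] for x in g for s in(-1,1)]
    s=0
    for im,n in((b,'top'),):
        S=lambda Q:cv2.remap(im.astype(np.float32),*[k.astype(np.float32)[None] for k in proj(n,np.array(Q)).T],cv2.INTER_LINEAR).mean()
        s+=S(ins)-S(out)
    best.append((s.round(1),np.degrees(th).round()))
print(sorted(best)[::-1][:6])
E
```

```text
[[0.6104 0.1311 0.184 ]
 [0.5933 0.0999 0.184 ]
 [0.6187 0.1241 0.184 ]
 [0.6021 0.0939 0.184 ]
 [0.5976 0.1354 0.184 ]
 [0.5839 0.1069 0.184 ]]
61.29060804978063
61.16034679581489
64.35655674782338
[(np.float32(47.3), np.float64(58.0)), (np.float32(46.8), np.float64(56.0)), (np.float32(46.5), np.float64(60.0)), (np.float32(46.0), np.float64(54.0)), (np.float32(45.6), np.float64(62.0)), (np.float32(44.5), np.float64(64.0))]
```

Call:
{"name": "drive_tool", "arguments": {"offset": [[-4,28,0],[-8,56,0],[-12,84,0],[-16,112,0],[-20,140,0],[-25,170,0],[-29,198.6,0],[-29,198.6,3],[-29,198.6,3],[-29,198.6,3],[-29,198.6,3],[-29,198.6,3],[-29,198.6,3],[-29,198.6,3],[-29,198.6,3]], "rot": [[0,0,7],[0,0,14],[0,0,21],[0,0,28],[0,0,35],[0,0,42],[0,0,49],[0,0,56],[0,0,63],[0,0,70],[0,0,77],[0,0,84],[0,0,86.5],[0,0,86.5],[0,0,86.5]]}}

```text
clock: 11.78
ee_pos: [0.6036, 0.1196, 0.3243]
orientation: [0.866, 0.5, 0.0, 0.001]
ft_force: [-0.2, -0.3, -0.1]
opening: 0.0683
```

```bash
python3 - <<'E'
from h import *
cmd([.6043,.1196,.246],np.radians(150))
E
```

```text
off [ 0.29  0.47 78.34] rot [array([ 1.0000e-02,  1.2000e-01, -1.7999e+02]), array([ 0.08, -0.01,  0.01])] j6 38.8 F [-0.2 -0.3 -0.1] T [ 0.   -0.02  0.  ] tcp [0.6036 0.1196 0.3243] open 0.0683
```

Call:
{"name": "drive_tool", "arguments": {"offset": [[0.3,0.5,30],[0.3,0.5,60],[0.3,0.5,76],[0.3,0.5,81],[0.3,0.5,81],[0.3,0.5,81]], "rot": [[0,0,0],[0,0,0],[0,0,0],[0,0,0],[0,0,0],[0,0,0]]}}

```text
clock: 12.28
ee_pos: [0.6046, 0.1197, 0.2444]
orientation: [0.866, 0.5, 0.001, 0.001]
ft_force: [-0.2, -0.5, 0.7]
opening: 0.0686
```

Call:
{"name": "drive_tool", "arguments": {"offset": [[0,0,0],[0,0,0],[0,0,0],[0,0,0],[0,0,0],[0,0,0],[0,0,0],[0,0,0],[0,0,0],[0,0,0]], "rot": [[0,0,0],[0,0,0],[0,0,0],[0,0,0],[0,0,0],[0,0,0],[0,0,0],[0,0,0],[0,0,0],[0,0,0]], "gripper": 0.0}}

```text
clock: 13.12
ee_pos: [0.6038, 0.1203, 0.2456]
orientation: [0.866, 0.501, 0.0, -0.0]
ft_force: [-14.3, 4.0, 9.7]
opening: 0.0181
```

```bash
python3 - <<'E'
from h import *
cmd([.6043,.1196,.2435],np.radians(150))
E
```

```text
off [-0.38  0.77  2.07] rot [array([ 9.000e-02,  1.000e-02, -1.799e+02]), array([ 0.01, -0.06,  0.1 ])] j6 38.8 F [-14.3   4.    9.7] T [0.72 2.32 0.04] tcp [0.6038 0.1203 0.2456] open 0.0181
```

Call:
{"name": "drive_tool", "arguments": {"offset": [[0,-1.5,-1],[0,-1.5,-1],[0,-1.5,-1]], "rot": [[0,0,0],[0,0,0],[0,0,0]]}}

```text
clock: 13.37
ee_pos: [0.6032, 0.1205, 0.2459]
orientation: [0.866, 0.501, 0.001, 0.001]
ft_force: [12.0, -4.0, -10.6]
opening: 0.0181
```

```bash
python3 - <<'E'
from h import *
cmd([.6043,.1196,.2435],np.radians(-30))
E
```

```text
off [-0.24  1.42  2.41] rot [array([ 0.13, -0.05,  0.08]), array([ 8.0000e-02,  2.0000e-01, -1.7992e+02])] j6 38.9 F [ 12.   -4.  -10.6] T [-0.69 -2.09  0.16] tcp [0.6032 0.1205 0.2459] open 0.0181
```

Call:
{"name": "drive_tool", "arguments": {"offset": [[0,0,0],[0,0,0],[0,0,0],[0,0,0],[0,0,0],[0,0,0],[0,0,0],[0,0,0]], "rot": [[0,0,0],[0,0,0],[0,0,3],[0,0,6],[0,0,10],[0,0,14],[0,0,18],[0,0,20]]}}

```text
clock: 14.03
ee_pos: [0.6035, 0.1203, 0.2459]
orientation: [0.94, 0.341, 0.001, 0.001]
ft_force: [5.4, -1.9, -5.0]
opening: 0.0177
```

```bash
python3 - <<'E'
from h import *
cmd([.6032,.1199,.2455],np.radians(-33.55-90))
E
```

```text
off [-0.49  0.16  0.36] rot [array([ 6.00e-02, -2.00e-01,  7.34e+01]), array([ 2.200e-01,  6.000e-02, -1.066e+02])] j6 59.1 F [ 5.4 -1.9 -5. ] T [-0.26 -0.93  0.12] tcp [0.6035 0.1203 0.2459] open 0.0177
```

Call:
{"name": "drive_tool", "arguments": {"offset": [[-0.2,0,0.2],[-0.2,0,0.2],[-0.2,0,0.2],[-0.2,0,0.2],[-0.2,0,0.2],[-0.2,0,0.2],[-0.2,0,0.2],[-0.2,0,0.2],[-0.2,0,0.2],[-0.2,0,0.2],[-0.2,0,0.2],[-0.2,0,0.2],[-0.2,0,0.2],[-0.2,0,0.2],[-0.2,0,0.2],[-0.2,0,0.2]], "rot": [[0,0,4],[0,0,8],[0,0,12],[0,0,16],[0,0,20],[0,0,24],[0,0,28],[0,0,32],[0,0,36],[0,0,40],[0,0,44],[0,0,48],[0,0,52],[0,0,56],[0,0,60],[0,0,62]]}}

```text
clock: 15.37
ee_pos: [0.6036, 0.1196, 0.2458]
orientation: [0.981, -0.194, 0.002, 0.001]
ft_force: [3.2, -5.6, -3.0]
opening: 0.018
```

```bash
python3 - <<'E'
from h import *
cmd([.6032,.1199,.2455],np.radians(-33.55-90))
E
```

```text
off [-0.48 -0.13  0.34] rot [array([-1.000e-02, -2.700e-01,  1.114e+01]), array([ 4.0000e-01, -1.0000e-02, -1.6886e+02])] j6 121.3 F [ 3.2 -5.6 -3. ] T [-0.99 -0.69  0.14] tcp [0.6036 0.1196 0.2458] open 0.018
```

Now I'll creep toward the stop, watching the moment about z.

Call:
{"name": "drive_tool", "arguments": {"offset": [[0,0,0],[0,0,0],[0,0,0],[0,0,0],[0,0,0]], "rot": [[0,0,2],[0,0,4],[0,0,6],[0,0,8],[0,0,8]]}}

```text
clock: 15.78
ee_pos: [0.6036, 0.1194, 0.2458]
orientation: [0.965, -0.263, 0.002, 0.001]
ft_force: [0.2, -1.7, -2.8]
opening: 0.0178
```

```bash
python3 - <<'E'
from h import *
cmd([.6032,.1199,.2455],np.radians(-33.55-90))
E
```

```text
off [-0.54 -0.21  0.33] rot [array([-0.01, -0.28,  3.04]), array([ 4.3000e-01, -1.0000e-02, -1.7696e+02])] j6 129.4 F [ 0.2 -1.7 -2.8] T [-0.25 -0.19 -0.15] tcp [0.6036 0.1194 0.2458] open 0.0178
```

Call:
{"name": "drive_tool", "arguments": {"offset": [[0,0,0],[0,0,0],[0,0,0]], "rot": [[0,0,1.5],[0,0,2],[0,0,2]]}}

```text
clock: 16.03
ee_pos: [0.6035, 0.1194, 0.2459]
orientation: [0.96, -0.28, 0.002, 0.001]
ft_force: [1.1, -0.5, -2.9]
opening: 0.0182
```

```bash
python3 - <<'E'
from h import *
cmd([.6032,.1199,.2455],np.radians(-33.55-90))
E
```

```text
off [-0.56 -0.22  0.35] rot [array([-0.01, -0.28,  1.09]), array([ 4.4000e-01, -1.0000e-02, -1.7891e+02])] j6 131.4 F [ 1.1 -0.5 -2.9] T [-0.13 -0.19  0.16] tcp [0.6035 0.1194 0.2459] open 0.0182
```

Call:
{"name": "drive_tool", "arguments": {"offset": [[0,0,0],[0,0,0],[0,0,0]], "rot": [[0,0,1.5],[0,0,2],[0,0,2]]}}

```text
clock: 16.28
ee_pos: [0.6036, 0.1194, 0.2459]
orientation: [0.955, -0.296, 0.002, 0.001]
ft_force: [1.2, -1.7, -2.2]
opening: 0.0183
```

```bash
python3 - <<'E'
from h import *
cmd([.6032,.1199,.2455],np.radians(-33.55-90))
E
```

```text
off [-0.57 -0.19  0.37] rot [array([-0.  , -0.29, -0.83]), array([-4.6000e-01,  1.0000e-02,  1.7917e+02])] j6 133.3 F [ 1.2 -1.7 -2.2] T [-0.28 -0.26  1.45] tcp [0.6036 0.1194 0.2459] open 0.0183
```

Call:
{"name": "drive_tool", "arguments": {"offset": [[0,0,0],[0,0,0],[0,0,0]], "rot": [[0,0,1.5],[0,0,2],[0,0,2]]}}

```text
clock: 16.53
ee_pos: [0.6032, 0.1197, 0.2459]
orientation: [0.95, -0.312, 0.002, 0.001]
ft_force: [5.6, -3.7, -2.5]
opening: 0.0183
```

```bash
python3 - <<'E'
from h import *
cmd([.6032,.1199,.2455],np.radians(-33.55-90))
E
```

```text
off [-0.13 -0.16  0.36] rot [array([ 0.01, -0.23, -2.85]), array([-3.6000e-01, -2.0000e-02,  1.7715e+02])] j6 135.3 F [ 5.6 -3.7 -2.5] T [-0.8  -1.38  1.67] tcp [0.6032 0.1197 0.2459] open 0.0183
```

The stop is reached: the moment about z went from 0.16 to 1.45 N m. I'll unwind in small steps to find the unloaded stop heading.

Call:
{"name": "drive_tool", "arguments": {"offset": [[0,0,0],[0,0,0],[0,0,0]], "rot": [[0,0,-1],[0,0,-1],[0,0,-1]]}}

```text
clock: 16.78
ee_pos: [0.6029, 0.1198, 0.2459]
orientation: [0.953, -0.304, 0.001, 0.001]
ft_force: [-5.3, 1.1, 0.9]
opening: 0.0183
```

```bash
python3 - <<'E'
from h import *
cmd([.6032,.1199,.2455],np.radians(-33.55-90))
E
```

```text
off [ 0.19 -0.27  0.44] rot [array([ 0.02, -0.17, -1.87]), array([-2.7000e-01, -4.0000e-02,  1.7813e+02])] j6 134.3 F [-5.3  1.1  0.9] T [0.13 1.03 0.11] tcp [0.6029 0.1198 0.2459] open 0.0183
```

Call:
{"name": "drive_tool", "arguments": {"offset": [[0,0,0],[0,0,0],[0,0,0]], "rot": [[0,0,-1],[0,0,-1],[0,0,-1]]}}

```text
clock: 17.03
ee_pos: [0.6029, 0.1198, 0.246]
orientation: [0.955, -0.296, 0.001, 0.001]
ft_force: [-2.2, 0.0, -0.2]
opening: 0.0179
```

```bash
python3 - <<'E'
from h import *
cmd([.6032,.1199,.2455],np.radians(-33.55-90))
E
```

```text
off [ 0.21 -0.26  0.47] rot [array([ 0.02, -0.16, -0.88]), array([-2.5000e-01, -3.0000e-02,  1.7912e+02])] j6 133.3 F [-2.2  0.  -0.2] T [0.04 0.54 0.01] tcp [0.6029 0.1198 0.246 ] open 0.0179
```

Call:
{"name": "drive_tool", "arguments": {"offset": [[0,0,0],[0,0,0],[0,0,0]], "rot": [[0,0,-1],[0,0,-1],[0,0,-1]]}}

```text
clock: 17.28
ee_pos: [0.6029, 0.1198, 0.2459]
orientation: [0.958, -0.288, 0.001, 0.001]
ft_force: [-2.1, -0.4, -0.4]
opening: 0.0182
```

```bash
python3 - <<'E'
from h import *
cmd([.6032,.1199,.2455],np.radians(-33.55-90))
E
```

```text
off [ 0.22 -0.26  0.43] rot [array([ 0.02, -0.15,  0.13]), array([ 2.4000e-01,  4.0000e-02, -1.7987e+02])] j6 132.3 F [-2.1 -0.4 -0.4] T [0.01 0.55 0.02] tcp [0.6029 0.1198 0.2459] open 0.0182
```

Call:
{"name": "drive_tool", "arguments": {"offset": [[0,0,0],[0,0,0],[0,0,0],[0,0,0],[0,0,0]], "rot": [[0,0,-3],[0,0,-6],[0,0,-8],[0,0,-8],[0,0,-8]]}}

```text
clock: 17.7
ee_pos: [0.6035, 0.1195, 0.246]
orientation: [0.975, -0.22, 0.002, 0.001]
ft_force: [6.1, -2.6, -4.6]
opening: 0.0179
```

Call:
{"name": "drive_tool", "arguments": {"offset": [[0,0,0],[0,0,0],[0,0,0],[0,0,0],[0,0,0]], "rot": [[0,0,2],[0,0,4],[0,0,6],[0,0,6],[0,0,6]]}}

```text
clock: 18.12
ee_pos: [0.6035, 0.1194, 0.2459]
orientation: [0.963, -0.27, 0.002, 0.001]
ft_force: [-1.5, -1.4, -0.9]
opening: 0.0182
```

```bash
python3 - <<'E'
from h import *
cmd([.6032,.1199,.2455],np.radians(-33.55-90))
E
```

```text
off [-0.55 -0.24  0.39] rot [array([-0.  , -0.28,  2.17]), array([   0.43,   -0.  , -177.82])] j6 130.3 F [-1.5 -1.4 -0.9] T [-0.24  0.3  -0.13] tcp [0.6035 0.1194 0.2459] open 0.0182
```

Call:
{"name": "drive_tool", "arguments": {"offset": [[0,0,0],[0,0,0]], "rot": [[0,0,0.7],[0,0,0.7]]}}

```text
clock: 18.28
ee_pos: [0.6036, 0.1194, 0.2459]
orientation: [0.961, -0.276, 0.002, 0.001]
ft_force: [-2.0, -0.7, -0.4]
opening: 0.018
```

```bash
python3 - <<'E'
from h import *
cmd([.6032,.1199,.2455],np.radians(-33.55-90))
E
```

```text
off [-0.6  -0.26  0.41] rot [array([-0.  , -0.28,  1.46]), array([ 4.4000e-01, -1.0000e-02, -1.7854e+02])] j6 131.0 F [-2.  -0.7 -0.4] T [-0.2   0.3   0.06] tcp [0.6036 0.1194 0.2459] open 0.018
```

Call:
{"name": "drive_tool", "arguments": {"offset": [[0,0,0],[0,0,0]], "rot": [[0,0,0.7],[0,0,0.7]]}}

```text
clock: 18.45
ee_pos: [0.6036, 0.1194, 0.2459]
orientation: [0.959, -0.283, 0.002, 0.001]
ft_force: [-1.8, -0.5, -1.1]
opening: 0.0178
```

```bash
python3 - <<'E'
from h import *
cmd([.6032,.1199,.2455],np.radians(-33.55-90))
E
```

```text
off [-0.59 -0.26  0.4 ] rot [array([-0.  , -0.29,  0.73]), array([ 4.5000e-01, -1.0000e-02, -1.7927e+02])] j6 131.7 F [-1.8 -0.5 -1.1] T [-0.24  0.35  0.3 ] tcp [0.6036 0.1194 0.2459] open 0.0178
```

Call:
{"name": "drive_tool", "arguments": {"offset": [[0,0,0],[0,0,0]], "rot": [[0,0,0.7],[0,0,0.7]]}}

```text
clock: 18.62
ee_pos: [0.6036, 0.1194, 0.2459]
orientation: [0.957, -0.289, 0.002, 0.001]
ft_force: [-2.7, -1.2, -1.2]
opening: 0.0181
```

```bash
python3 - <<'E'
from h import *
cmd([.6032,.1199,.2455],np.radians(-33.55-90))
E
```

```text
off [-0.57 -0.22  0.42] rot [array([-0.  , -0.29,  0.01]), array([   0.46,   -0.  , -179.99])] j6 132.4 F [-2.7 -1.2 -1.2] T [-0.25  0.35  0.79] tcp [0.6036 0.1194 0.2459] open 0.0181
```

Call:
{"name": "drive_tool", "arguments": {"offset": [[0,0,0],[0,0,0]], "rot": [[0,0,0.7],[0,0,0.7]]}}

```text
clock: 18.78
ee_pos: [0.6035, 0.1194, 0.2459]
orientation: [0.956, -0.295, 0.002, 0.001]
ft_force: [-1.5, -1.8, -1.5]
opening: 0.0182
```

```bash
python3 - <<'E'
from h import *
cmd([.6032,.1199,.2455],np.radians(-33.55-90))
E
```

```text
off [-0.55 -0.22  0.39] rot [array([ 0.01, -0.3 , -0.72]), array([-4.6000e-01, -1.0000e-02,  1.7928e+02])] j6 133.2 F [-1.5 -1.8 -1.5] T [-0.23  0.31  1.21] tcp [0.6035 0.1194 0.2459] open 0.0182
```

The stop onset is repeatable at about +1.1° on my heading scale, and I'm now 1.8° past it. Next I'll back off 92° from here, a quarter turn net.

Call:
{"name": "drive_tool", "arguments": {"offset": [[0,0,0],[0,0,0],[0,0,0],[0,0,0],[0,0,0],[0,0,0],[0,0,0],[0,0,0],[0,0,0],[0,0,0],[0,0,0],[0,0,0],[0,0,0],[0,0,0],[0,0,0],[0,0,0],[0,0,0],[0,0,0],[0,0,0],[0,0,0]], "rot": [[0,0,-3],[0,0,-8],[0,0,-13],[0,0,-18],[0,0,-23],[0,0,-28],[0,0,-33],[0,0,-38],[0,0,-43],[0,0,-48],[0,0,-53],[0,0,-58],[0,0,-63],[0,0,-68],[0,0,-73],[0,0,-78],[0,0,-83],[0,0,-87],[0,0,-90],[0,0,-92]]}}

```text
clock: 20.45
ee_pos: [0.6034, 0.1203, 0.2459]
orientation: [0.875, 0.484, 0.002, 0.001]
ft_force: [-3.8, 7.3, -0.5]
opening: 0.0177
```

```bash
python3 - <<'E'
from h import *
cmd([.6032,.1199,.2455],np.radians(-33.55-90))
E
```

```text
off [-0.44  0.07  0.42] rot [array([ 0.1 , -0.23, 91.44]), array([  0.23,   0.1 , -88.56])] j6 41.0 F [-3.8  7.3 -0.5] T [ 1.43  0.67 -0.11] tcp [0.6034 0.1203 0.2459] open 0.0177
```

Call:
{"name": "drive_tool", "arguments": {"offset": [[0,0,0],[0,0,0],[0,0,0]], "rot": [[0,0,0],[0,0,0],[0,0,0]]}}

```text
clock: 20.7
ee_pos: [0.6033, 0.1204, 0.2459]
orientation: [0.875, 0.484, 0.002, 0.001]
ft_force: [-2.6, 1.8, -0.7]
opening: 0.018
```

```bash
python3 - <<'E'
from h import *
cmd([.6032,.1199,.2455],np.radians(-33.55-90))
cv2.imwrite('pics/j.png',cv2.resize(camera('scene')[120:420,170:500,::-1],None,fx=2,fy=2,interpolation=cv2.INTER_CUBIC))
E
```

```text
off [-0.52  0.15  0.41] rot [array([ 8.000e-02, -2.300e-01,  9.138e+01]), array([ 2.300e-01,  8.000e-02, -8.862e+01])] j6 41.1 F [-2.6  1.8 -0.7] T [0.28 0.38 0.11] tcp [0.6033 0.1204 0.2459] open 0.018
```

View pics/j.png

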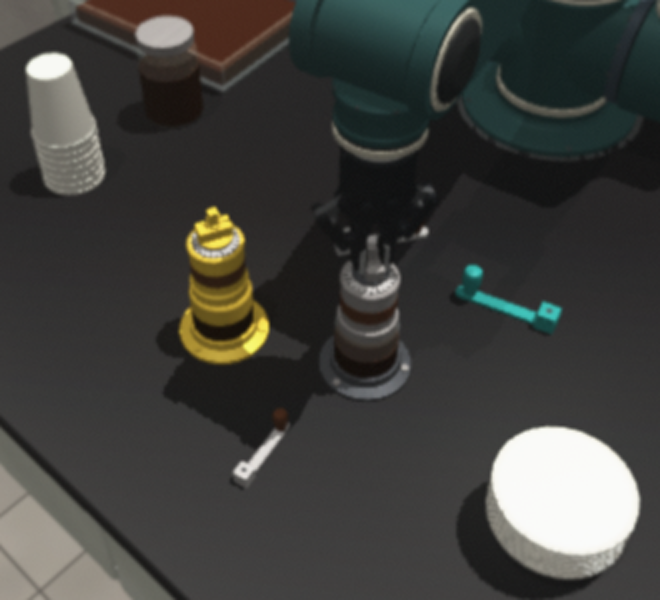

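The fingers pinch the nut at crop (372,262). The laid crank is mostly hidden behind the gripper, and the cups, bowls and jar stand where they were. I'm handing it in.

```bash
python3 -c "
from rig import *
print(sign_off()); s=get_state(); print(s['clock'],s['opening'],s['torque'])"
```

```text
the job is handed in; nothing more can be done
None
the job is handed in; nothing more can be done
```

The grind is set and the job is handed in at about 21 s on the robot's clock; the sign-off reported no verdict.

- **Crank:** I pulled it straight up off its spindle, lowered it onto the counter until I felt about 8 N, and then released it. A picture right after release showed it lying flat with the handle up. In the last picture it is mostly hidden behind the gripper, so I did not see it again at the end.
- **Nut:** I turned it clockwise until it stopped. The moment about the axis rose from 0.16 to 1.45 N m, and at my first touch I pushed about 2° further, so the jaws twisted slightly on the nut. I backed off a little and approached again, and the stop came at the same heading.
- **Final setting:** I backed it off to a jaw heading about 90.3° from the stop, so the nut should be at about 90° (give or take 1°). The angle comes from the jaw heading and the felt stop; I did not measure the nut itself in the final picture. The fingers still hold the nut, reading an 18 mm opening. The same reading was 22.7 mm on the 24 mm hub, so it reads a little low.
- **Everything else:** The cups, large bowl stack, bean jar, yellow mill and the other two cranks look unmoved. The highest wrist force I saw was under 20 N.

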